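# Dock the test caddy on the sprung contact head

## Robot

A 6-joint arm with a two-finger parallel gripper is mounted at the origin on the work surface. World frame = base frame: x ahead of the robot, y to its left, z up, the work surface at z = 0. Lengths are in m, angles in rad, forces in N, time in s.
With the tool pointing down it reaches from about 0.25 to 0.775 m from the base axis. Payload 4 kg.
Tool frame: the origin (TCP) lies midway between the tips of the shut fingers; the grasp point (between the pads) lies 19 mm behind it; y points along the fingers, x is the direction in which the jaws open and shut, and the axes are right-handed (so a half turn about y gives the same grasp; the last joint's range is limited). The gripper opens to 94 mm and grips with 3 to 60 N. Pads are 16 mm wide; open, the fingers measure 119 mm over their backs; the gripper's body (75 mm by 177 mm) begins 78 mm behind the grasp point.
Start: joints at [-1.437, 0.087, 1.371, -0, 1.684, -0.103], TCP at [0.129, -0.535, 0.177] pointing down, gripper open.
Joint ranges: [-3.1, 3.1], [-0.76, 2.03], [0.27, 2.55], [-1.08, 4.22], [0.17, 2.65], [-2.57, 2.57]. Speed limits (rad/s): [2.79, 2.79, 3.14, 3.14, 3.14, 3.14].

## Interface

Orientations are given as [roll, pitch, yaw] about the fixed x, y, z axes, in that order (R = Rz(yaw) Ry(pitch) Rx(roll)).
In Python, from bench import robot gives the robot as it stands.
- The arm moves only by the shell command python3 -m creep 'ROWS'. ROWS is JSON, a list of rows, each a list of 7 numbers: the shift along the tool's x, y, z in mm, then the turn, a rotation vector about the tool's x, y, z in degrees, then the closure in counts, from 0 (fully open) to 255 (shut). A call has 1 to 5 rows; each row is the pose to reach, as a shift and turn from the pose commanded when the call began, along the tool's axes at that moment; what a row does not reach only later rows make up. A row lasts 1/8 s, in which the tool goes at most 62.5 mm and 10.7 degrees, less where a joint would pass 70% of its speed; a pose out of reach is approached as far as the arm can. A call with a gripper value outside its range is refused whole. The fingers move at their own pace and stop on an object; the grip force is fixed at half the most. Time passes only in rows, so rows that repeat a pose let the fingers close. It gives the time, the measured TCP pose, the force and the opening at its end, in the units of the state.
- robot.get_obs(): the state, without advancing time (a new reading comes with each control period).
- robot.snapshot(name): name is "scene" or "top"; returns a dict with "color" (420x560x3 uint8, blue, green, red), "fx", "fy", "cx", "cy" (pixels), "k1" (the pictures are not rectified: a ray, as slopes to the right and down, at radius r is drawn at 1 + k1 r^2 times it, then the intrinsics apply), "world_from_camera" (4x4, takes a point from camera to world coordinates). Camera axes: x right, y down, z forward; pixel columns grow to the right and rows downward; lengths in m; the calibration is good to about 2 mm. A picture is of the moment at which its call begins. There is no depth.
- robot.close_job(): hands the job in, once; it reports no verdict.
Trained networks look in the newest picture that a camera, given by its name, has taken for a name from the list of things; names that differ only in an ending like _2 or _b are one class to them, and where a whole thing is asked for, a point or a joint stands for the part that bears it (a point fixed in the world has none). Each returns a list of dicts, best first, with "p" (0 to 1); they miss things now and then, are a little off and sometimes report something else, mostly with a low value. They report only what shows in the picture. A call takes as long as a camera call. They do not tell look-alikes from the thing itself.
- robot.spot_in(name, camera): "point" ([x, y, z] in m, in world coordinates, good to about 4 mm: the middle of the surface that is visible of it).
- robot.landmark_of(name, camera): "point" ([x, y, z] in m, in world coordinates, good to about 4 mm: a listed point, or the origin of a listed thing).
The state is a dict: "time": time; "joint_positions": joint angles; "qvel": joint speeds; "joint_torque": joint torques, N m; "tool_pos": TCP position; "ee_rot": TCP orientation; "wrist_force": force on the tool from outside, world axes, zero at the start; "wrist_torque": the same for the moment, N m; "width": finger opening in m.
Only numpy, scipy, OpenCV 4.12 (cv2) and the standard library are available. Lean on these libraries where they do the work, as an engineer would, in place of code of your own. Each camera call takes 0.05 s, during which the arm holds its last target.

## Task

From behind, push the small blue caddy along the bench until its two swivel castors trail straight, then steer it between the yellow bay lines, on the bay's centre line and square to the contact station, and press its nose lightly against the station's sprung black contact head, a few millimetres in and never more than about half of its 14 mm travel. Keep it rolling on its wheels, push gently, touch nothing but the caddy, leave the things beside the bay where they stand, and let go with the nose still pressed against the head and the castors straight.

Things in the scene. Friction and masses are not known exactly. Their poses are not given: they have to be found in the camera images.
- caddy: blue deck on four wheels, about 0.8 kg, 166 mm long, 110 wide; an aluminium module, top 78 mm above the bench, is fixed on it. Origin on the bench under its middle; +x forward (to the nose), +y its left, +z up. Fixed wheels at the rear, two swivel castors in front. Stiff wheel bearings: rolling straight takes about 3 N, and it stays where it is left
- push_face (a point): middle of the flat rear face of the caddy's yellow upright push plate: 81 mm behind the caddy's origin, 52.5 mm above the bench. The plate is 110 mm wide, 6 mm thick, from 20 to 85 mm above the bench. Push here; two fingers apart on it hold the heading. Axes as the caddy's
- axle (a point): middle of the rear axle, 50 mm behind the caddy's origin, 12 mm above the bench. Its two fixed wheels, 24 mm diameter, 42 mm to either side, roll only along the caddy's x, so the caddy turns about points on this axle's line. Axes as the caddy's
- nose (a point): middle of the flat front face of the caddy's steel nose plate: 85 mm ahead of the caddy's origin, 46 mm above the bench. The plate is 100 mm wide, from 28 to 64 mm above the bench. Axes as the caddy's
- castor_left (a joint): swivel angle of the front left castor (pivot 50 mm ahead of the caddy's origin, 34 mm to its left), rad, positive anticlockwise from above. 0 = trailing straight, its wheel 12 mm behind the pivot; it starts turned well away and swings to 0 by itself after about 50 mm of forward rolling
- castor_right (a joint): swivel angle of the front right castor (pivot 34 mm to the right), rad, same meaning as castor_left
- dock: contact station: grey box fixed to the bench, 110 mm deep, 160 wide, 100 high. Origin on the bench at the foot of the middle of its front face; +x is the docking direction (into the box), +y left of that, +z up. The bay's centre line is the x axis through the origin: a white line on it and yellow lines 72 mm to either side run about 50 to 300 mm in front of the face
- head_mount (a point): fixed point on the station's front face, 46 mm above the bench, where the black sprung contact head sticks out. The head's flat front (60 mm wide, 30 to 62 mm above the bench) stands 40 to 76 mm in front of this face (towards -x of the dock): set by hand, not measured. Spring 0.7 N per mm, no preload, bottoms after 14 mm
- jar: amber jar, 52 mm diameter, 70 mm high, beside the bay; leave alone. Origin under its centre
- driver: red screwdriver lying on the bench far side of the bay; leave alone. Origin under its middle, x along it
- tray: blue tray 120 x 70 x 30 mm with metal coupons, on the robot's side of the contact station; leave alone. Origin under its centre, x along its length
There are look-alikes about, which are no part of the job. Of the things like the caddy, leave any that is red; of the rest the smaller one is meant.

How it is judged:
By the outcome, as a careful person would: the job done as asked, in the order asked, and still so for the second after the job is handed in, with the robot touching nothing.
It also fails if it takes over 61 s, if anything falls off the work surface, if the arm or the gripper's body presses on something with over 40 N, if the wrist force passes 120 N, or if a joint passes its speed limit or range.

## Working session

There is one attempt and no reset: what is moved stays moved. The work goes in short steps, Python scripts to look and compute and a shell command to move; the robot and the scene stay as the last step left them, time stands still between calls to the robot, and variables do not carry over. Pictures are saved under pics/ and viewed, and the job is handed in when it is done.

```bash
ls; mkdir -p pics
python3 - <<'E'
from bench import robot
import cv2,json
for n in("scene","top"):
    s=robot.snapshot(n); cv2.imwrite(f"pics/{n}0.png",s["color"]); print(n,s["fx"],s["fy"],s["cx"],s["cy"],s["k1"]); print(s["world_from_camera"])
    for k in("caddy","dock","jar","driver","tray","push_face","nose","axle","head_mount"):
        try:
            for d in robot.landmark_of(k,n): print(k,[round(float(x),4) for x in d["point"]],round(d["p"],2))
        except Exception as e: print(k,e)
o=robot.get_obs()
for k,v in o.items(): print(k,v)
E
```

```text
pics
scene 463.868105611571 463.868105611571 283.8216402675061 208.11187675346562 0.004814437017218352
[[ 0.75754617  0.37580361 -0.53375598  1.14801613]
 [ 0.65274774 -0.44441993  0.61352369 -0.65894118]
 [-0.00664738 -0.81318053 -0.58197357  0.77662099]
 [ 0.          0.          0.          1.        ]]
caddy [0.2755, 0.2807, -0.0002] 0.77
caddy [0.6507, 0.4719, -0.0042] 0.65
caddy [0.4774, -0.3106, -0.0001] 0.25
dock [0.4765, -0.3142, 0.0006] 0.6
jar [0.6572, -0.1539, 0.0023] 0.92
driver [0.6597, 0.1048, 0.0015] 0.65
driver [0.4853, 0.2239, 0.0034] 0.47
tray [0.3478, -0.2842, 0.0022] 0.82
push_face [0.4737, 0.3111, 0.0532] 0.84
push_face [0.2433, 0.3558, 0.0545] 0.8
push_face [0.6029, 0.5771, 0.0745] 0.74
nose [0.3062, 0.2053, 0.0469] 0.96
nose [0.4906, 0.1398, 0.0454] 0.76
nose [0.4783, -0.3163, 0.0033] 0.61
nose [0.7006, 0.3655, 0.0646] 0.57
axle [0.4795, 0.2782, 0.0127] 0.93
axle [0.2595, 0.325, 0.0125] 0.83
head_mount [0.4818, -0.3132, 0.0435] 0.84
top 455.4874217080022 455.4874217080022 275.42229530902233 217.89149636649086 0.02142455587020511
[[-0.0129439  -0.99400843  0.10
[... 673 characters left out ...]
33] 0.77
nose [0.6987, 0.3652, 0.068] 0.76
axle [0.4703, 0.2733, 0.0133] 0.87
axle [0.2639, 0.3253, 0.0121] 0.62
head_mount [0.4824, -0.3168, 0.0463] 0.58
time 1.0
joint_positions [-1.43710045e+00  8.71955497e-02  1.37071443e+00 -1.31754451e-05
  1.68359789e+00 -1.03132937e-01]
qvel [-0.00049552  0.00046213 -0.00076348  0.00019963 -0.00169554  0.00149152]
joint_torque [ 2.24111232e-04 -3.40047920e+01 -3.02607536e+01  7.18488428e-02
  2.35734007e-02  8.66619416e-06]
tool_pos [ 0.12901671 -0.53466947  0.17650098]
ee_rot [-1.57081808e+00 -8.29885133e-05 -1.33396899e+00]
wrist_force [ 0.09794436 -0.42639532 -1.19539056]
wrist_torque [ 0.04665893 -0.0724344   0.0486407 ]
width 0.09456250506752222
```

View pics/scene0.png

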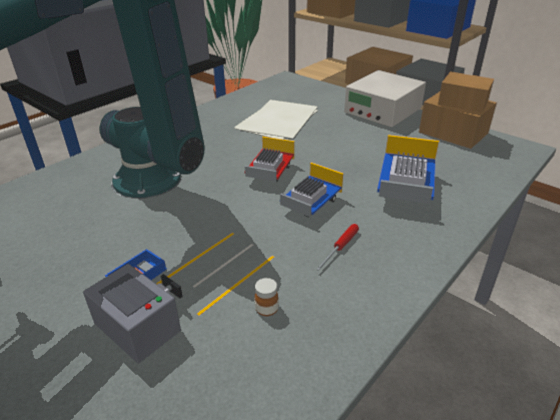

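View pics/top0.png

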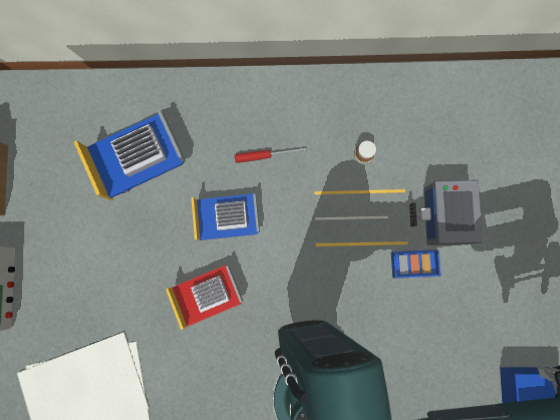

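The candidates for the caddy are the red one (scene 270,158 / top 205,295), the small blue one (312,190 / 225,216) and the large blue one (408,170 / 130,155). Red is excluded and the smaller of the rest is meant, so it's the one at top (225,216), world about (0.483, 0.224), nose towards -y. The dock is at top (455,212), with the white line at (352,217) and the yellow lines at rows 192 and 244. The jar is at (365,150), the driver at (270,155) and the tray at (415,263).

```bash
cat > h.py <<'E'
import numpy as np, cv2
from bench import robot
from scipy.optimize import minimize
def snap(n): 
    s=robot.snapshot(n); s["n"]=n; s["T"]=np.array(s["world_from_camera"]); return s
def K(s): return np.array([[s["fx"],0,s["cx"]],[0,s["fy"],s["cy"]],[0,0,1.]]), np.array([s["k1"],0,0,0,0.])
def proj(s,P):
    W=np.linalg.inv(s["T"]); k,d=K(s)
    return cv2.projectPoints(np.asarray(P,float).reshape(-1,1,3),cv2.Rodrigues(W[:3,:3])[0],W[:3,3],k,d)[0].reshape(-1,2)
def back(s,px,z):
    k,d=K(s); u=cv2.undistortPoints(np.asarray(px,float).reshape(-1,1,2),k,d).reshape(-1,2)
    r=np.c_[u,np.ones(len(u))]@s["T"][:3,:3].T; o=s["T"][:3,3]
    return o+r*((z-o[2])/r[:,2])[:,None]
def body(pose,P):
    x,y,t=pose; P=np.asarray(P,float); c,q=np.cos(t),np.sin(t)
    return np.c_[x+c*P[:,0]-q*P[:,1], y+q*P[:,0]+c*P[:,1], P[:,2]]
def box(x0,x1,y0,y1,z0,z1): return [(x,y,z) for x in(x0,x1) for y in(y0,y1) for z in(z0,z1)]
def crop(s,c,h,f,fn):
    x,y=map(int,c); im=s["color"][max(0,y-h[1]):y+h[1],max(0,x-h[0]):x+h[0]]
    cv2.imwrite(fn,cv2.resize(im,None,fx=f,fy=f,interpolation=cv2.INTER_CUBIC))
E
python3 - <<'E'
from h import *
s=snap("scene");t=snap("top")
crop(t,(225,216),(50,40),8,"pics/c_top.png"); crop(s,(312,190),(50,40),8,"pics/c_sc.png")
crop(t,(400,215),(95,60),4,"pics/d_top.png"); crop(s,(190,270),(110,90),3.5,"pics/d_sc.png")
E
```

```text
(no output)
```

View pics/c_top.png

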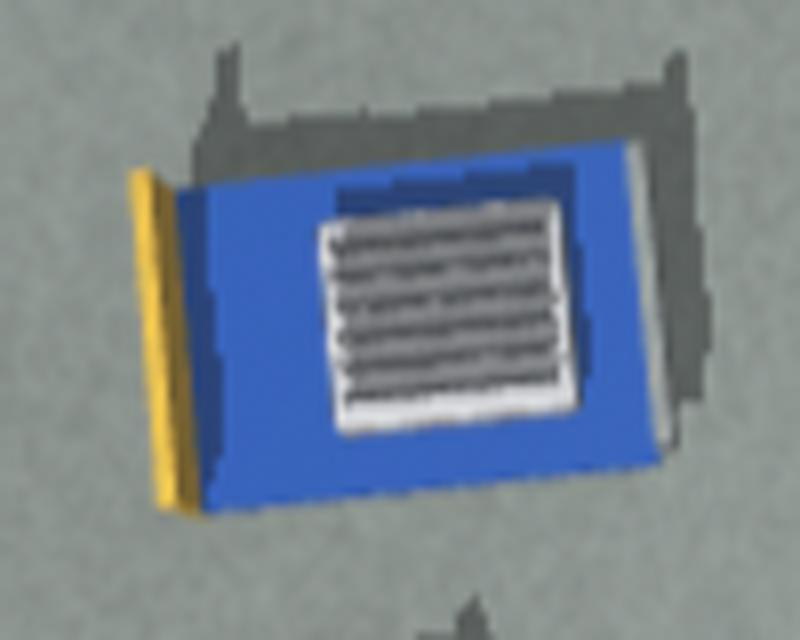

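View pics/c_sc.png

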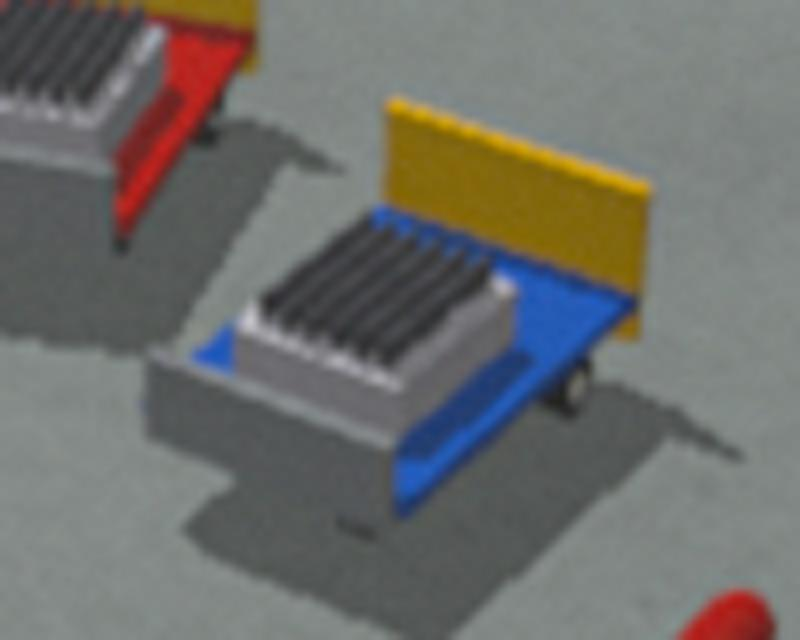

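View pics/d_top.png

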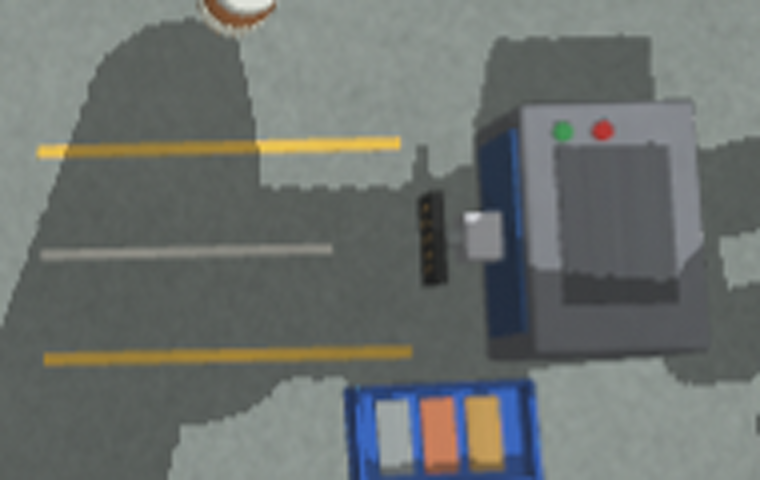

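View pics/d_sc.png

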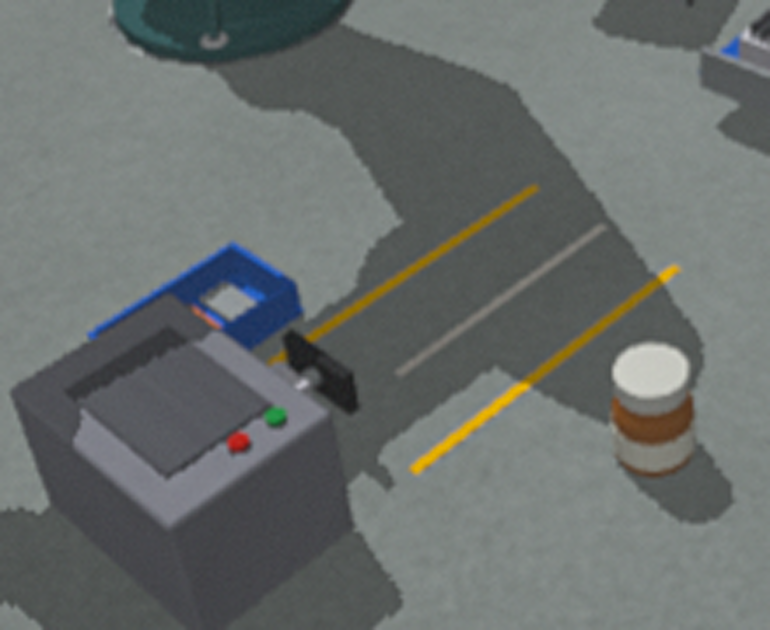

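Run:
```python
from h import *
from scipy.optimize import least_squares
s=snap("scene");t=snap("top")
def fp(o,f,l): return [((a+.5)/f-.5+o[0],(b+.5)/f-.5+o[1]) for a,b in l]
ct=fp((175,176),8,[(132,170),(160,510),(640,140),(672,448)]); Pt=[(-.081,.055,.085),(-.081,-.055,.085),(.085,.05,.064),(.085,-.05,.064)]
cs=fp((262,150),8,[(388,97),(651,182),(150,352),(393,442),(148,432),(392,518)]); 
# scene view: image left = robot side = caddy right
Ps=[(-.081,-.055,.085),(-.081,.055,.085),(.085,-.05,.064),(.085,.05,.064),(.085,-.05,.028),(.085,.05,.028)]
for nm,L in(("top",[(t,ct,Pt)]),("scene",[(s,cs,Ps)]),("both",[(t,ct,Pt),(s,cs,Ps)])):
    r=least_squares(lambda p:np.concatenate([(proj(c,body(p,P))-px).ravel() for c,px,P in L]),[.483,.224,-1.5])
    print(nm,r.x.round(4),np.degrees(r.x[2]).round(2)); print(r.fun.round(1))
# lines
for c in(t,s):
    h=cv2.cvtColor(c["color"],cv2.COLOR_BGR2HSV); m=((h[...,0]>14)&(h[...,0]<32)&(h[...,1]>120)&(h[...,2]>80)).astype(np.uint8)
    n,l,st,ce=cv2.connectedComponentsWithStats(m)
    for i in range(1,n):
        if st[i,4]<40: continue
        yx=np.argwhere(l==i)[:,::-1]; W=back(c,yx,0.0)[:,:2]
        if W[:,0].min()<.36 or W[:,0].max()>.6 or W[:,1].max()>.1: continue
        a=W.mean(0); u,sv,v=np.linalg.svd(W-a); d=v[0]*np.sign(-v[0][1]); pr=(W-a)@d
        print(c["n"],"yellow",st[i],a.round(4),"hdg",np.degrees(np.arctan2(d[1],d[0])).round(2),"ends",(a+d*pr.min()).round(4),(a+d*pr.max()).round(4))
```

```text
top [ 0.482   0.2248 -1.4802] -84.81
[-0.2  0.3 -0.2 -0.2  0.4  0.5  0.1 -0.5]
scene [ 0.4802  0.2295 -1.4597] -83.64
[ 0.2 -0.6 -0.  -0.6 -0.3 -0.4  0.1 -0.1  0.1  0.2 -0.1  1.3]
both [ 0.4819  0.2265 -1.4707] -84.26
[-1.1  0.6 -0.6  0.1 -0.5  0.2 -0.4 -0.8  0.4 -0.1  0.   0.2 -0.7  0.1
 -0.4  0.6 -0.3  0.7 -0.7  2. ]
top yellow [314 189  91   5 230] [ 0.551  -0.1413] hdg -89.55 ends [ 0.55   -0.0154] [ 0.552  -0.2638]
top yellow [316 242  92   4 226] [ 0.4068 -0.1401] hdg -89.55 ends [ 0.4059 -0.0177] [ 0.4078 -0.2656]
scene yellow [167 233  67  45 208] [ 0.4062 -0.1306] hdg -89.64 ends [ 0.4055 -0.0149] [ 0.4069 -0.2328]
scene yellow [197 256  77  59 286] [ 0.5504 -0.1492] hdg -89.5 ends [ 0.5492 -0.0145] [ 0.5514 -0.2637]
```

```bash
python3 -m creep '[[-48,-8,34,0,-8,0,65],[-96,-16,68,0,-18,0,65],[-144,-24,102,0,-28,0,65],[-192,-24,136,0,-38,0,65],[-240,-24,170,0,-48,0,65]]'
cat >> h.py <<'E'
from scipy.spatial.transform import Rotation as Ro
def goto(x,y,z,yawdeg):
    o=robot.get_obs(); R=Ro.from_euler('xyz',o["ee_rot"])
    Rt=Ro.from_euler('xyz',[-np.pi/2,0,np.radians(yawdeg)])
    print("now",o["tool_pos"].round(4) if hasattr(o["tool_pos"],'round') else o["tool_pos"],"yaw",round(np.degrees(o["ee_rot"][2]),2),"t",o["time"],"F",np.round(o["wrist_force"],2),"w",round(o["width"],4))
    print("shift mm",(R.inv().apply(np.array([x,y,z])-o["tool_pos"])*1000).round(1),"rot",(R.inv()*Rt).as_rotvec(degrees=True).round(2))
E
python3 -c "
from h import *
goto(.4711,.345,.2,5.5)"
```

```text
time: 1.82
tool_pos: [0.2384, -0.2599, 0.2008]
ee_rot: [-1.571, -0.001, -0.491]
wrist_force: [0.6, 0.5, -0.1]
width: 0.07
now [ 0.2384 -0.2599  0.2008] yaw -28.15 t 1.825 F [ 0.6   0.52 -0.1 ] w 0.07
shift mm [-8.020e+01  4.000e-01  6.431e+02] rot [  0.04 -33.65   0.07]
```

```bash
python3 -m creep '[[-7,0,58,0,-3,0,65],[-14,0,116,0,-6,0,65],[-21,0,174,0,-9,0,65],[-28,0,232,0,-12,0,65],[-35,0,290,0,-15,0,65]]'
python3 -c "
from h import *
goto(.4711,.345,.2,5.5)"
```

```text
time: 2.45
tool_pos: [0.3457, 0.0121, 0.2009]
ee_rot: [-1.571, -0.002, -0.233]
wrist_force: [0.4, -0.7, -0.7]
width: 0.0703
now [0.3457 0.0121 0.2009] yaw -13.33 t 2.45 F [ 0.43 -0.74 -0.72] w 0.0703
shift mm [ 45.2   1.  352.9] rot [  0.03 -18.83   0.12]
```

```bash
python3 -m creep '[[8,0,60,0,-4,0,65],[16,0,120,0,-8,0,65],[24,0,180,0,-12,0,65],[32,0,240,0,-15,0,65],[38,0,300,0,-18,0,65]]'
python3 -c "
from h import *
goto(.4711,.345,.2,5.5)"
```

```text
time: 3.08
tool_pos: [0.4524, 0.2952, 0.2005]
ee_rot: [-1.571, -0.001, 0.082]
wrist_force: [0.9, -0.7, 0.2]
width: 0.07
now [0.4524 0.2952 0.2005] yaw 4.69 t 3.075 F [ 0.89 -0.69  0.22] w 0.07
shift mm [22.7  0.5 48.1] rot [ 0.02 -0.81  0.04]
```

```bash
python3 -m creep '[[23,0,48,0,-0.8,0,65],[23,0,48,0,-0.8,0,65]]'
python3 -c "
from h import *
goto(.4711,.345,.2,5.5)"
```

```text
time: 3.32
tool_pos: [0.471, 0.3454, 0.1979]
ee_rot: [-1.572, 0.003, 0.097]
wrist_force: [-0.9, 0.5, 1.2]
width: 0.07
now [0.471  0.3454 0.1979] yaw 5.58 t 3.325 F [-0.92  0.52  1.22] w 0.07
shift mm [ 0.1 -2.1 -0.5] rot [ 0.07  0.08 -0.19]
```

```bash
python3 -m creep '[[0,50,0,0,0,0,65],[0,100,0,0,0,0,65],[0,145,0,0,0,0,65],[0,160,0,0,0,0,65],[0,160,0,0,0,0,65]]'
python3 - <<'E'
from h import *
s=snap("scene");t=snap("top")
goto(.4711,.345,.038,5.5)
a=cv2.resize(t["color"][150:270,110:300],None,fx=4,fy=4); cv2.imwrite("pics/a_top.png",a)
a=cv2.resize(s["color"][60:240,240:440],None,fx=3.3,fy=3.3); cv2.imwrite("pics/a_sc.png",a)
E
```

```text
time: 3.95
tool_pos: [0.4708, 0.3421, 0.0405]
ee_rot: [-1.571, 0.001, 0.093]
wrist_force: [0.7, 0.2, 0.3]
width: 0.07
now [0.4726 0.3434 0.0431] yaw 5.35 t 4.05 F [-0.04 -0.56  0.97] w 0.0701
shift mm [-1.3  5.1  1.7] rot [-0.1  -0.15  0.22]
```

View pics/a_top.png

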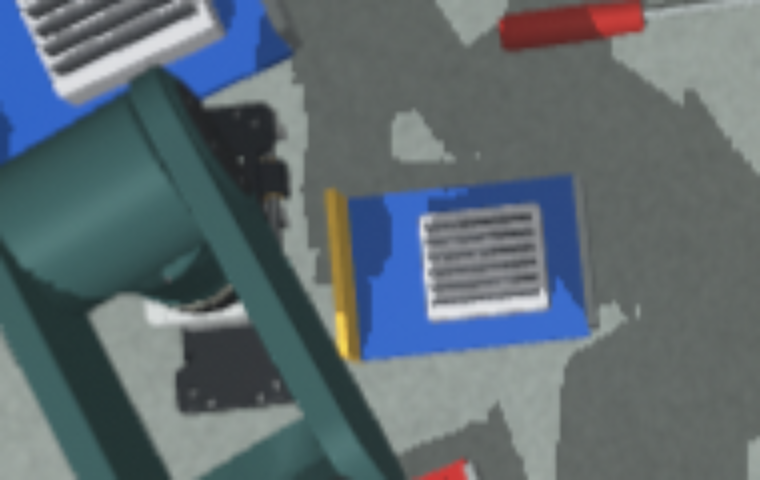

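View pics/a_sc.png

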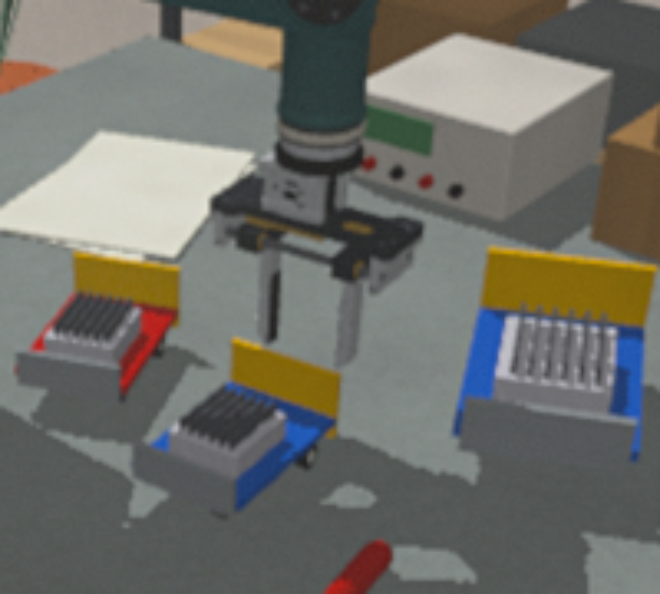

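The small blue caddy's plate is at top-crop (345,275), and both fingers stand about 30 mm behind it, inside its width, with nothing else nearby. Next I close in on it.

```bash
python3 -m creep '[[0,3,-6,0,0,0,65],[0,4,-12,0,0,0,65],[0,4,-17,0,0,0,65],[0,4,-21,0,0,0,65],[0,4,-24,0,0,0,65]]'
python3 -m creep '[[0,0,-2,0,0,0,65],[0,0,-4,0,0,0,65],[0,0,-6,0,0,0,65],[0,0,-8,0,0,0,65],[0,0,-10,0,0,0,65]]'
```

```text
time: 4.68
tool_pos: [0.4733, 0.3186, 0.0365]
ee_rot: [-1.571, -0.0, 0.093]
wrist_force: [-0.5, 0.8, -0.2]
width: 0.0702
time: 5.3
tool_pos: [0.4743, 0.3093, 0.0365]
ee_rot: [-1.57, -0.0, 0.094]
wrist_force: [0.3, 1.0, -0.4]
width: 0.0701
```

```bash
python3 -m creep '[[0,0,-3,0,0,0,65],[0,0,-6,0,0,0,65],[0,0,-9,0,0,0,65],[0,0,-12,0,0,0,65],[0,0,-15,0,0,0,65]]'
python3 -m creep '[[0,0,-3,0,0,0,65],[0,0,-6,0,0,0,65],[0,0,-9,0,0,0,65],[0,0,-12,0,0,0,65],[0,0,-15,0,0,0,65]]'
cat > see.py <<'E'
from h import *
import sys
s=snap("scene");t=snap("top")
goto(.47,.3,.038,0)
for k in ("push_face","axle","nose"):
    for n in("top","scene"):
        for d in robot.landmark_of(k,n):
            p=np.array(d["point"])
            if abs(p[0]-.48)<.06: print(k,n,p.round(4),round(d["p"],2))
x0,y0,x1,y1=map(int,sys.argv[2:6]); cv2.imwrite(f"pics/{sys.argv[1]}_top.png",cv2.resize(t["color"][y0:y1,x0:x1],None,fx=4,fy=4,interpolation=cv2.INTER_CUBIC))
x0,y0,x1,y1=map(int,sys.argv[6:10]); cv2.imwrite(f"pics/{sys.argv[1]}_sc.png",cv2.resize(s["color"][y0:y1,x0:x1],None,fx=4,fy=4,interpolation=cv2.INTER_CUBIC))
E
python3 see.py b 150 150 330 270 240 120 400 260
```

```text
time: 5.92
tool_pos: [0.4757, 0.2939, 0.0365]
ee_rot: [-1.571, -0.0, 0.094]
wrist_force: [-0.8, 2.5, 0.3]
width: 0.07
time: 6.55
tool_pos: [0.4771, 0.2789, 0.0365]
ee_rot: [-1.571, -0.0, 0.094]
wrist_force: [0.5, 4.5, 1.0]
width: 0.07
now [0.4772 0.2785 0.0365] yaw 5.35 t 6.65 F [0.02 2.2  1.37] w 0.0699
shift mm [-5.1 -1.6 22.1] rot [0.05 5.35 0.01]
push_face top [0.478  0.267  0.0531] 0.85
push_face scene [0.4786 0.2709 0.0515] 0.93
axle top [0.4762 0.238  0.0147] 0.63
axle scene [0.4846 0.2413 0.0164] 0.6
nose top [0.493  0.1025 0.0484] 0.72
nose scene [0.4951 0.1047 0.0472] 0.9
```

View pics/b_top.png

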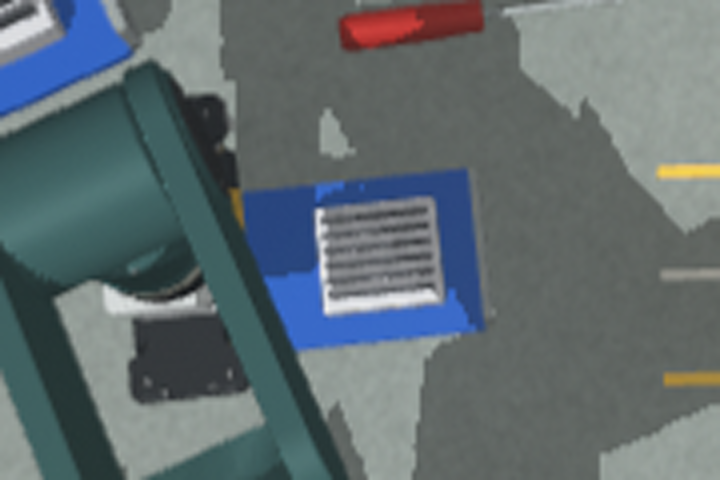

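View pics/b_sc.png

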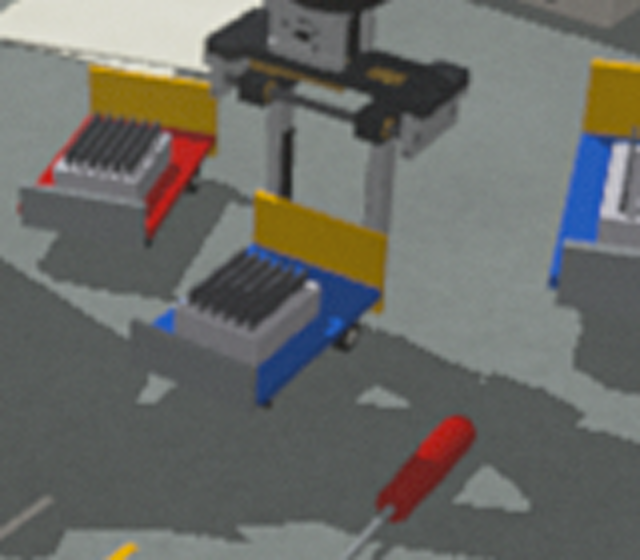

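Contact is good: both fingers are on the plate (scene crop (385,210)) and the caddy has rolled about 37 mm. The driver is clear. I'll keep going straight to finish the castor swing.

```bash
python3 -m creep '[[0,0,-5,0,0,0,65],[0,0,-10,0,0,0,65],[0,0,-15,0,0,0,65],[0,0,-20,0,0,0,65],[0,0,-25,0,0,0,65]]'
cat > fit.py <<'E'
from h import *
from scipy.optimize import least_squares
# module+nose based fit: blue deck mask IoU fit in both cameras is occlusion-prone; use network points fit
def netfit(snaps=2,guess=(.48,.2,-1.5)):
    A=[];B=[]
    for _ in range(snaps):
        for n in("top","scene"):
            robot.snapshot(n)
            for k,lx,z in(("push_face",-.081,.0525),("axle",-.05,.012),("nose",.085,.046),("caddy",0,0)):
                for d in robot.landmark_of(k,n):
                    p=np.array(d["point"]); 
                    q=body(guess,[(lx,0,0)])[0]
                    if np.hypot(*(p-q)[:2])<.02: A.append(lx);B.append(p[:2])
    A=np.array(A);B=np.array(B)
    f=lambda p:(np.c_[p[0]+A*np.cos(p[2]),p[1]+A*np.sin(p[2])]-B).ravel()
    r=least_squares(f,guess,loss="soft_l1",f_scale=.003); return r.x,len(A),np.sqrt((r.fun**2).mean())
E
python3 - <<'E'
from fit import *
goto(.4836,.2,.0365,5.35)
o=robot.get_obs();th=o["ee_rot"][2]-np.pi/2
g=np.array([o["tool_pos"][0]+.09*np.cos(th),o["tool_pos"][1]+.09*np.sin(th),th])
print(g); print(netfit(2,g))
E
```

```text
time: 7.58
tool_pos: [0.4793, 0.2538, 0.0364]
ee_rot: [-1.571, 0.0, 0.093]
wrist_force: [-0.2, 3.5, 0.3]
width: 0.0702
now [0.4793 0.2538 0.0364] yaw 5.36 t 7.575 F [-0.15  3.5   0.33] w 0.0702
shift mm [ -0.8  -0.1 -54. ] rot [ 0.    0.01 -0.01]
[ 0.48773736  0.16421114 -1.47730713]
(array([ 0.48900335,  0.1624764 , -1.48223933]), 16, np.float64(0.002214969149164871))
```

```bash
cat > plan.py <<'E'
from h import *
import sys
PH=np.radians(-89.55); D=np.array([np.cos(PH),np.sin(PH)]); N=np.array([-D[1],D[0]])  # N left
def axis_e(p): return (np.asarray(p)-[.4787,-.14])@N
def mk(e0,m0,L):
    # quintic e(s): e0,m0,0 -> 0,0,0
    M=np.array([[s**i if k==0 else (i*s**(i-1) if k==1 and i>0 else (i*(i-1)*s**(i-2) if k==2 and i>1 else 0)) for i in range(6)] for s in(0.,L) for k in(0,1,2)],float)
    return np.linalg.solve(M,[e0,m0,0,0,0,0]) 
def rows(e0,m0,L,s0,step,n=5,B=.0405):
    c=mk(e0,m0,L)
    def pose(s):
        if s>=L: e,m=0,0
        else: e=sum(c[i]*s**i for i in range(6)); m=sum(i*c[i]*s**(i-1) for i in range(1,6))
        h=np.arctan(m); return np.array([s-B*np.cos(h), e-B*np.sin(h), h])
    p0=pose(s0); out=[]
    for k in range(1,n+1):
        p=pose(s0+k*step); d=p[:2]-p0[:2]; c0,s_=np.cos(p0[2]),np.sin(p0[2])
        f=c0*d[0]+s_*d[1]; l=-s_*d[0]+c0*d[1]   # forward, left in current heading
        # tool z = -forward, tool x = left ; yaw + => -rot about tool y
        out.append([round(l*1000,1),0,round(-f*1000,1),0,round(-np.degrees(p[2]-p0[2]),2),0,65])
    return out,p,np.degrees(PH+p[2])+90,D*p[0]+N*p[1]
E
python3 - <<'E'
from plan import *
print(axis_e((.484,.213)))
A=np.array([.484,.213]); e0=axis_e(A); base=A-N*e0
for k in range(12):
    r,p,yaw,off=rows(e0,.0848,.23,.03*k,.006)
    print(k,[ (a[0],a[2],a[4]) for a in r],"tcp",(base+off).round(4),"yaw",round(yaw,2))
E
```

```text
0.008072263549232463
0 [(np.float64(0.1), np.float64(-6.0), np.float64(0.1)), (np.float64(0.2), np.float64(-12.0), np.float64(0.36)), (np.float64(0.5), np.float64(-18.1), np.float64(0.77)), (np.float64(0.7), np.float64(-24.1), np.float64(1.3)), (np.float64(1.0), np.float64(-30.1), np.float64(1.93))] tcp [0.484  0.2234] yaw 3.37
1 [(np.float64(0.5), np.float64(-6.0), np.float64(0.7)), (np.float64(0.9), np.float64(-12.0), np.float64(1.45)), (np.float64(1.2), np.float64(-18.0), np.float64(2.24)), (np.float64(1.5), np.float64(-24.1), np.float64(3.03)), (np.float64(1.7), np.float64(-30.1), np.float64(3.83))] tcp [0.4875 0.1935] yaw -0.46
2 [(np.float64(0.5), np.float64(-6.0), np.float64(0.78)), (np.float64(0.9), np.float64(-12.0), np.float64(1.52)), (np.float64(1.2), np.float64(-18.0), np.float64(2.21)), (np.float64(1.4), np.float64(-24.1), np.float64(2.85)), (np.float64(1.5), np.float64(-30.1), np.float64(3.43))] tcp [0.4888 0.1634] yaw -3.89
3 [(np.float64(0.3), np.float64(-6.0), np.float64(0.5)), (np.float64(0.5), np.float64(-12.0), np.float64(0.92)), (np.float64(0.7), np.float64(-18.1
[... 1996 characters left out ...]
0), np.float64(-30.0), np.float64(-0.0))] tcp [ 0.478  -0.0466] yaw 0.45
10 [(np.float64(0.0), np.float64(-6.0), np.float64(-0.0)), (np.float64(0.0), np.float64(-12.0), np.float64(-0.0)), (np.float64(0.0), np.float64(-18.0), np.float64(-0.0)), (np.float64(0.0), np.float64(-24.0), np.float64(-0.0)), (np.float64(0.0), np.float64(-30.0), np.float64(-0.0))] tcp [ 0.4782 -0.0766] yaw 0.45
11 [(np.float64(0.0), np.float64(-6.0), np.float64(-0.0)), (np.float64(0.0), np.float64(-12.0), np.float64(-0.0)), (np.float64(0.0), np.float64(-18.0), np.float64(-0.0)), (np.float64(0.0), np.float64(-24.0), np.float64(-0.0)), (np.float64(0.0), np.float64(-30.0), np.float64(-0.0))] tcp [ 0.4784 -0.1066] yaw 0.45
```

```bash
python3 -m creep '[[0.1,0,-6,0,0.1,0,65],[0.2,0,-12,0,0.36,0,65],[0.5,0,-18,0,0.77,0,65],[0.7,0,-24,0,1.3,0,65],[1,0,-30,0,1.93,0,65]]'
python3 -m creep '[[0.5,0,-6,0,0.7,0,65],[0.9,0,-12,0,1.45,0,65],[1.2,0,-18,0,2.24,0,65],[1.5,0,-24,0,3.03,0,65],[1.7,0,-30,0,3.83,0,65]]'
python3 - <<'E'
from fit import *
goto(.4875,.1935,.0365,-.46)
o=robot.get_obs();th=o["ee_rot"][2]-np.pi/2
g=np.array([o["tool_pos"][0]+.0905*np.cos(th),o["tool_pos"][1]+.0905*np.sin(th),th])
print(g,np.degrees(th)); r=netfit(1,g); print(r,np.degrees(r[0][2]))
E
```

```text
time: 9.2
tool_pos: [0.4835, 0.2241, 0.0366]
ee_rot: [-1.571, -0.001, 0.059]
wrist_force: [0.8, 2.3, -0.1]
width: 0.07
time: 9.82
tool_pos: [0.4868, 0.1943, 0.0366]
ee_rot: [-1.571, -0.0, -0.008]
wrist_force: [0.8, 3.1, 0.5]
width: 0.0697
now [0.4868 0.1943 0.0366] yaw -0.44 t 9.825 F [0.81 3.07 0.48] w 0.0697
shift mm [ 0.7  0.1 -0.8] rot [-0.    0.02  0.02]
[ 0.48612546  0.10376337 -1.57852659] -90.44291129514463
(array([ 0.48742019,  0.1033342 , -1.5602475 ]), 8, np.float64(0.002011521227904209)) -89.39559654300015
```

```bash
python3 -m creep '[[0.5,0,-6,0,0.78,0,65],[0.9,0,-12,0,1.52,0,65],[1.2,0,-18,0,2.21,0,65],[1.4,0,-24,0,2.85,0,65],[1.5,0,-30,0,3.43,0,65]]'
python3 -m creep '[[0.3,0,-6,0,0.5,0,65],[0.5,0,-12,0,0.92,0,65],[0.7,0,-18,0,1.26,0,65],[0.7,0,-24,0,1.5,0,65],[0.6,0,-30,0,1.66,0,65]]'
python3 see.py c 170 160 370 280 180 140 380 290
python3 - <<'E'
from fit import *
goto(.4874,.1333,.0365,-5.55)
o=robot.get_obs();th=o["ee_rot"][2]-np.pi/2
g=np.array([o["tool_pos"][0]+.0905*np.cos(th),o["tool_pos"][1]+.0905*np.sin(th),th])
print(g,np.degrees(th)); r=netfit(2,g); print(r,np.degrees(r[0][2]))
E
```

```text
time: 10.95
tool_pos: [0.488, 0.1642, 0.0365]
ee_rot: [-1.571, -0.0, -0.068]
wrist_force: [1.8, 2.8, -0.3]
width: 0.07
time: 11.58
tool_pos: [0.4865, 0.1343, 0.0365]
ee_rot: [-1.571, -0.0, -0.096]
wrist_force: [2.0, 1.9, 1.2]
width: 0.0702
now [0.4863 0.1335 0.0364] yaw -5.54 t 11.675 F [ 0.75 -0.57  1.1 ] w 0.0703
shift mm [-32.3  -1.8 164.1] rot [ 0.07 -5.54 -0.03]
push_face top [0.4871 0.1227 0.0517] 0.62
push_face scene [0.4845 0.125  0.0545] 0.67
axle top [0.4788 0.0921 0.0148] 0.77
axle scene [0.4826 0.0969 0.0167] 0.76
nose top [ 0.4735 -0.0442  0.0464] 0.93
nose top [ 0.4842 -0.3183  0.0442] 0.35
now [0.4863 0.1344 0.0363] yaw -5.48 t 11.975 F [-0.14 -0.11 -0.71] w 0.0702
shift mm [ 1.2 -0.2 -1. ] rot [ 0.04  0.07 -0.03]
[ 0.47762514  0.04431805 -1.66647731] -95.48211655919437
(array([ 0.4801369,  0.0423482, -1.6500049]), 15, np.float64(0.002326309116561141)) -94.53831722813713
```

View pics/c_top.png

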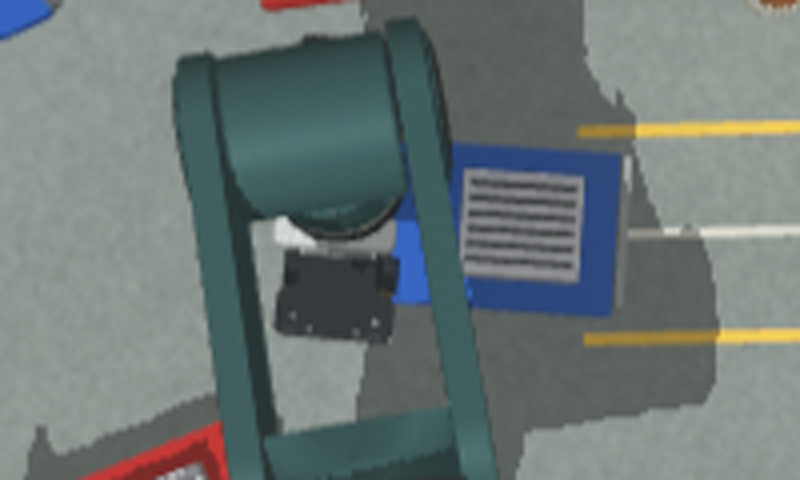

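View pics/c_sc.png

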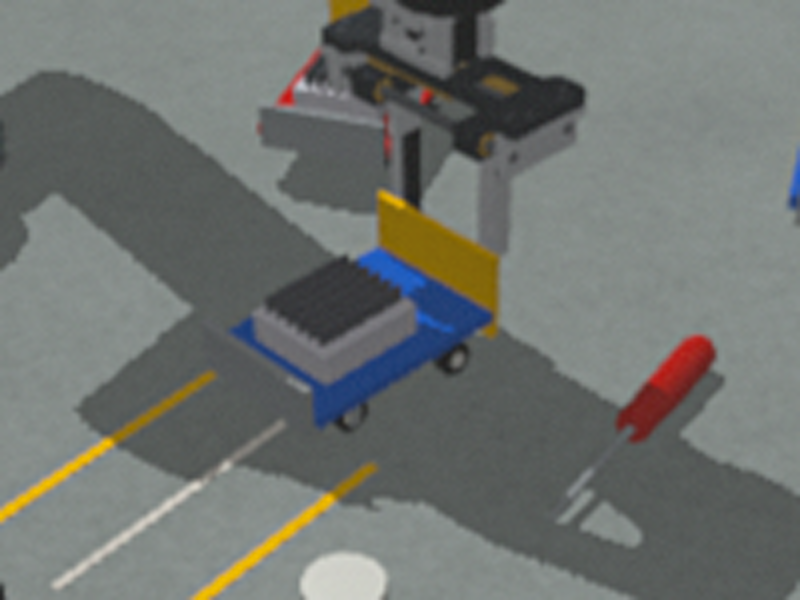

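```bash
cat > deck.py <<'E'
from h import *
def deck(t,c0,c1,r0,r1,zt=.04):
    """heading and centre offset from the deck's two long edges (top view), columns c0..c1"""
    im=t["color"][r0:r1].astype(float); b=im[...,0]-im[...,2]   # blue minus red
    E=[[],[]]
    for c in range(c0,c1):
        v=b[:,c]; hi=np.percentile(v,95); lo=np.median(np.r_[v[:4],v[-4:]])
        m=v>(hi*.5)
        k=np.flatnonzero(m)
        if len(k)<8: continue
        for j,(i,dn) in enumerate(((k[0],-1),(k[-1],1))):
            inn=np.median(v[i-4*dn:i-dn:1] if dn>0 else v[i+1:i+5]); th=(inn+lo)/2
            a=i
            while v[a]<th: a-=dn
            while v[a+dn]>th: a+=dn
            E[j].append((c,r0+a+dn*(v[a]-th)/(v[a]-v[a+dn])))
    res=[]
    for e in E:
        e=np.array(e); W=back(t,e,zt)[:,:2]; p=np.polyfit(W[:,1],W[:,0],1)
        r=W[:,0]-np.polyval(p,W[:,1]); k=abs(r)<2.5*np.median(abs(r))+1e-4; p=np.polyfit(W[k,1],W[k,0],1); res.append((p,r[k].std(),k.sum()))
    return res
E
python3 - <<'E'
from deck import *
t=snap("top")
for p,s,n in deck(t,293,321,175,260): print("slope hdg",-90-np.degrees(np.arctan(p[0])),"x at y=-.03,.0,.03",np.polyval(p,[-.03,0,.03]).round(4),s,n)
crop(t,(300,217),(50,40),8,"pics/c2.png")
h=snap("scene");
E
```

```text
slope hdg -94.91089784066033 x at y=-.03,.0,.03 [0.5291 0.5317 0.5343] 0.00017911396662421796 28
slope hdg -94.7035912498264 x at y=-.03,.0,.03 [0.4184 0.4209 0.4234] 0.00014628557845382131 27
```

View pics/c2.png

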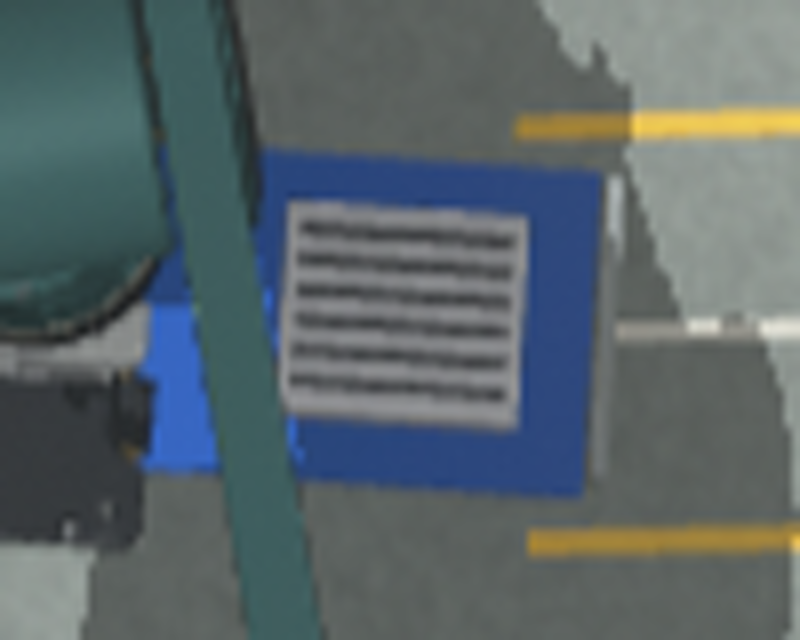

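Run:
```python
from plan import *
t=snap("top");s=snap("scene")
print(back(t,[((418.5)/4-.5+305,(192.5)/4-.5+155),((424.5)/4-.5+305,(286.5)/4-.5+155)],.062).round(4))
crop(t,(415,215),(35,28),10,"pics/hd_t.png")
A=np.array([.4842,.0923]); e0=axis_e(A); base=A-N*e0; print(e0)
for L in(.13,.145):
  for k in range(5):
    r,p,yaw,off=rows(e0,-.0919,L,.03*k,.006)
    print(L,k,[ (float(a[0]),float(a[2]),float(a[4])) for a in r],"tcp",(base+off).round(4),"yaw",round(yaw,2))
```

```text
[[ 0.5088 -0.2593  0.062 ]
 [ 0.447  -0.2604  0.062 ]]
0.007324291543493995
0.13 0 [(0.0, -6.0, 0.0), (-0.0, -12.1, -0.0), (-0.0, -18.1, -0.02), (-0.0, -24.1, -0.07), (-0.1, -30.1, -0.15)] tcp [0.485  0.1026] yaw -4.65
0.13 1 [(-0.1, -6.0, -0.12), (-0.2, -12.0, -0.29), (-0.3, -18.1, -0.5), (-0.4, -24.1, -0.76), (-0.5, -30.1, -1.07)] tcp [0.482  0.0727] yaw -3.58
0.13 2 [(-0.2, -6.0, -0.35), (-0.4, -12.0, -0.74), (-0.6, -18.0, -1.15), (-0.8, -24.1, -1.59), (-0.9, -30.1, -2.03)] tcp [0.4792 0.0427] yaw -1.55
0.13 3 [(-0.3, -6.0, -0.44), (-0.5, -12.0, -0.86), (-0.7, -18.0, -1.24), (-0.8, -24.0, -1.57), (-0.8, -30.0, -1.82)] tcp [0.4776 0.0127] yaw 0.27
0.13 4 [(-0.1, -6.0, -0.15), (-0.1, -12.0, -0.18), (-0.1, -18.0, -0.18), (-0.1, -24.0, -0.18), (-0.0, -30.0, -0.18)] tcp [ 0.4777 -0.0173] yaw 0.45
0.145 0 [(-0.0, -6.0, -0.01), (-0.0, -12.1, -0.06), (-0.1, -18.1, -0.13), (-0.1, -24.1, -0.23), (-0.2, -30.1, -0.37)] tcp [0.4849 0.1027] yaw -4.43
0.145 1 [(-0.1, -6.0, -0.17), (-0.2, -12.0, -0.36), (-0.3, -18.1, -0.59), (-0.4, -24.1, -0.84), (-0.5, -30.1, -1.12)] tcp [0.482  0.0727] yaw -3.31
0.145 2 [(-0.2, -6.0, -0.3), (-0.4, -12.0, -0.62), (-0.5, -18.0, -0.95), (-0.6, -24.0, -1.29), (-0.7, -30.1, -1.63)] tcp [0.4795 0.0427] yaw -1.68
0.145 3 [(-0.2, -6.0, -0.34), (-0.4, -12.0, -0.68), (-0.5, -18.0, -1.0), (-0.6, -24.0, -1.29), (-0.7, -30.0, -1.56)] tcp [0.478  0.0127] yaw -0.13
0.145 4 [(-0.1, -6.0, -0.23), (-0.2, -12.0, -0.4), (-0.3, -18.0, -0.52), (-0.3, -24.0, -0.57), (-0.2, -30.0, -0.58)] tcp [ 0.4777 -0.0173] yaw 0.45
```

View pics/hd_t.png

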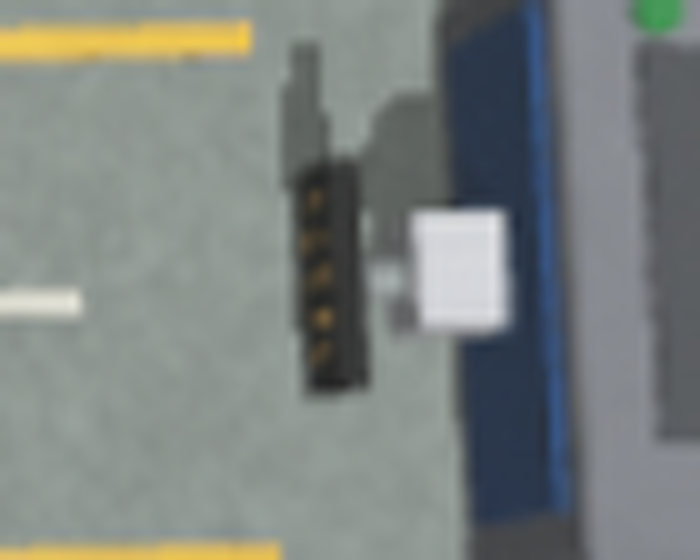

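```bash
python3 -m creep '[[0,0,-6,0,0,0,65],[0,0,-12,0,-0.06,0,65],[-0.1,0,-18,0,-0.13,0,65],[-0.1,0,-24,0,-0.23,0,65],[-0.2,0,-30,0,-0.37,0,65]]'
python3 -m creep '[[-0.1,0,-6,0,-0.17,0,65],[-0.2,0,-12,0,-0.36,0,65],[-0.3,0,-18,0,-0.59,0,65],[-0.4,0,-24,0,-0.84,0,65],[-0.5,0,-30,0,-1.12,0,65]]'
python3 - <<'E'
from deck import *
goto(.482,.0727,.0365,-3.3)
t=snap("top")
crop(t,(320,217),(60,40),6,"pics/e.png")
np.save("e.npy",t["color"])
for p,s,n in deck(t,317,344,175,260): print("slope hdg",-90-np.degrees(np.arctan(p[0])),"x at y=-.06,.0,.03",np.polyval(p,[-.06,0,.03]).round(4),s,n)
E
```

```text
time: 13.8
tool_pos: [0.4833, 0.1046, 0.0366]
ee_rot: [-1.57, 0.0, -0.089]
wrist_force: [-1.3, 3.9, 1.5]
width: 0.0698
time: 14.42
tool_pos: [0.4801, 0.0745, 0.0364]
ee_rot: [-1.571, 0.0, -0.069]
wrist_force: [-1.0, 4.2, 3.8]
width: 0.0701
now [0.4801 0.0745 0.0364] yaw -3.98 t 14.425 F [-1.04  4.24  3.75] w 0.0701
shift mm [ 2.  -0.1 -1.7] rot [ 0.01 -0.68 -0.03]
slope hdg -93.68564127684128 x at y=-.06,.0,.03 [0.5271 0.5309 0.5329] 0.00021138637121664332 23
slope hdg -94.06495171146072 x at y=-.06,.0,.03 [0.4163 0.4205 0.4227] 0.0001543411601009537 25
```

View pics/e.png

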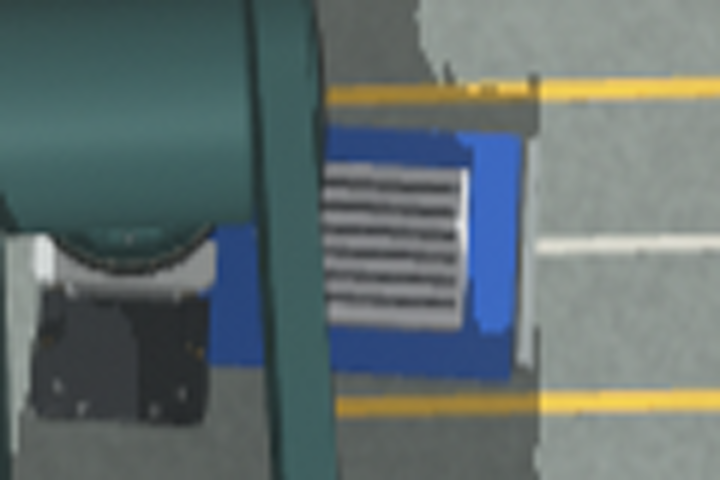

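Run:
```python
from plan import *
A=np.array([.4781,.0339]); e0=axis_e(A); base=A-N*e0; print(e0)
for L in(.11,.125):
  for k in range(4):
    r,p,yaw,off=rows(e0,-.076,L,.03*k,.006)
    print(L,k,[ (float(a[0]),float(a[2]),float(a[4])) for a in r],"tcp",(base+off).round(4),"yaw",round(yaw,2),"e",p[1].round(4))
```

```text
0.0007658118699600406
0.11 0 [(-0.1, -6.0, -0.18), (-0.4, -12.0, -0.64), (-0.8, -18.1, -1.31), (-1.1, -24.1, -2.08), (-1.5, -30.1, -2.89)] tcp [0.4774 0.0444] yaw -1.01 e 0.0001
0.11 1 [(-0.5, -6.0, -0.79), (-0.9, -12.0, -1.5), (-1.1, -18.0, -2.1), (-1.2, -24.0, -2.56), (-1.1, -30.0, -2.86)] tcp [0.4757 0.0144] yaw 1.85 e -0.0018
0.11 2 [(-0.1, -6.0, -0.14), (-0.1, -12.0, -0.13), (0.0, -18.0, 0.02), (0.2, -24.0, 0.27), (0.4, -30.0, 0.6)] tcp [ 0.477  -0.0156] yaw 1.25 e -0.0007
0.11 3 [(0.2, -6.0, 0.34), (0.4, -12.0, 0.62), (0.4, -18.0, 0.79), (0.3, -24.0, 0.8), (0.3, -30.0, 0.8)] tcp [ 0.478  -0.0456] yaw 0.45 e 0.0
0.125 0 [(-0.1, -6.0, -0.14), (-0.3, -12.0, -0.52), (-0.6, -18.0, -1.07), (-1.0, -24.1, -1.73), (-1.2, -30.1, -2.45)] tcp [0.4776 0.0444] yaw -1.45 e 0.0003
0.125 1 [(-0.5, -6.0, -0.72), (-0.9, -12.0, -1.42), (-1.1, -18.0, -2.04), (-1.2, -24.0, -2.58), (-1.3, -30.0, -3.0)] tcp [0.4756 0.0144] yaw 1.56 e -0.0019
0.125 2 [(-0.2, -6.0, -0.3), (-0.3, -12.0, -0.48), (-0.3, -18.0, -0.53), (-0.2, -24.0, -0.46), (0.0, -30.0, -0.29)] tcp [ 0.4764 -0.0156] yaw 1.84 e -0.0014
0.125 3 [(0.2, -6.0, 0.25), (0.3, -12.0, 0.55), (0.5, -18.0, 0.86), (0.6, -24.0, 1.14), (0.6, -30.0, 1.33)] tcp [ 0.4779 -0.0456] yaw 0.51 e -0.0
```

Using L = 110 mm, which leaves more straight run at the end.

```bash
python3 -m creep '[[-0.1,0,-6,0,-0.18,0,65],[-0.4,0,-12,0,-0.64,0,65],[-0.8,0,-18,0,-1.31,0,65],[-1.1,0,-24,0,-2.08,0,65],[-1.5,0,-30,0,-2.9,0,65]]'
python3 -m creep '[[-0.5,0,-6,0,-0.8,0,65],[-0.9,0,-12,0,-1.5,0,65],[-1.1,0,-18,0,-2.1,0,65],[-1.2,0,-24,0,-2.56,0,65],[-1.1,0,-30,0,-2.86,0,65]]'
python3 - <<'E'
from deck import *
goto(.4757,.0144,.0365,1.85)
t=snap("top");s=snap("scene")
crop(t,(360,217),(60,40),6,"pics/f.png"); crop(s,(230,225),(80,60),5,"pics/f_s.png")
for p,s,n in deck(t,343,365,178,260): print("slope hdg",-90-np.degrees(np.arctan(p[0])),"x at y=-.09,-.06,.0",np.polyval(p,[-.09,-.06,0]).round(4),s,n)
E
```

```text
time: 15.1
tool_pos: [0.4766, 0.0446, 0.0364]
ee_rot: [-1.571, 0.0, -0.018]
wrist_force: [-0.3, 3.6, 1.2]
width: 0.0705
time: 15.72
tool_pos: [0.4749, 0.0148, 0.0364]
ee_rot: [-1.571, 0.0, 0.031]
wrist_force: [-0.4, 3.9, 1.5]
width: 0.07
now [0.4749 0.0148 0.0364] yaw 1.79 t 15.725 F [-0.45  3.87  1.49] w 0.07
shift mm [ 0.8 -0.1 -0.4] rot [ 0.   -0.06 -0.02]Traceback (most recent call last):
  File "<stdin>", line 5, in <module>
  File "deck.py", line 15, in deck
    while v[a+dn]>th: a+=dn
          ~^^^^^^
IndexError: index 82 is out of bounds for axis 0 with size 82
```

View pics/f.png

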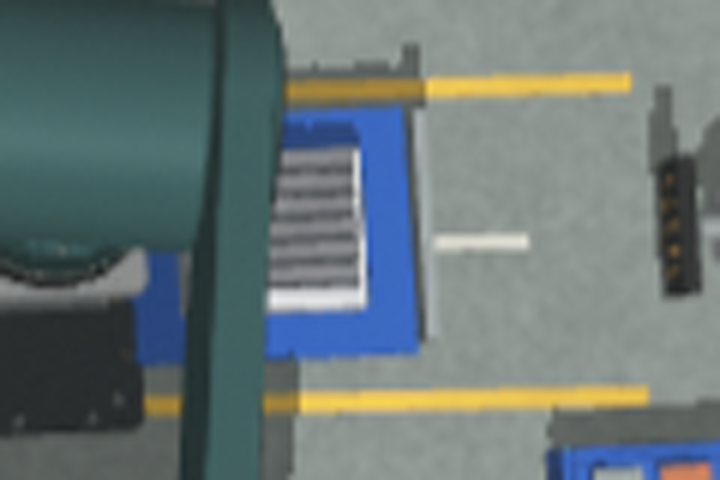

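View pics/f_s.png

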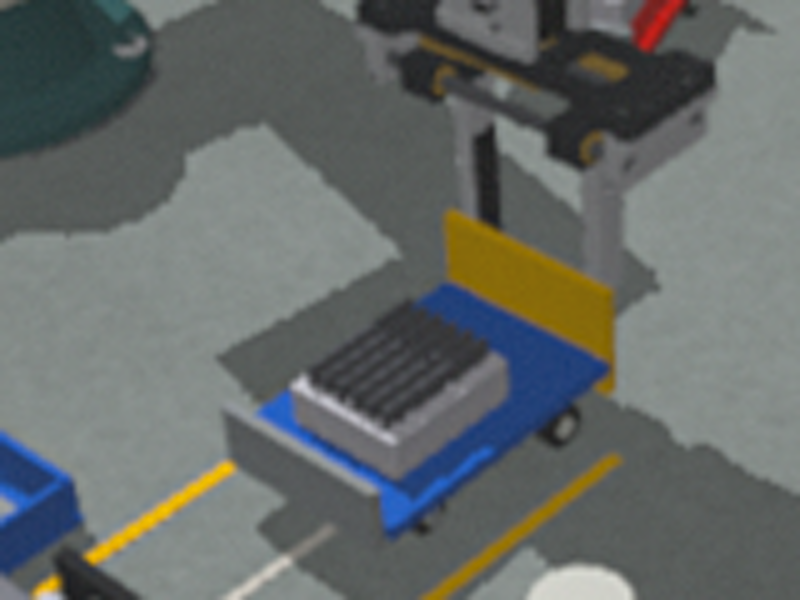

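Run:
```python
from deck import *
t=snap("top")
for p,s,n in deck(t,349,366,189,242): print("slope hdg",-90-np.degrees(np.arctan(p[0])),"x at y=-.09,-.06,.0",np.polyval(p,[-.09,-.06,0]).round(4),s,n)
o=robot.get_obs(); print(o["tool_pos"],np.degrees(o["ee_rot"][2]),o["time"])
from fit import *
th=o["ee_rot"][2]-np.pi/2
g=np.array([o["tool_pos"][0]+.0905*np.cos(th),o["tool_pos"][1]+.0905*np.sin(th),th]); print(g); print(netfit(1,g))
```

```text
slope hdg -89.89211585256417 x at y=-.09,-.06,.0 [0.5358 0.5358 0.5356] 0.0002170452347004289 17
slope hdg -87.91376064182069 x at y=-.09,-.06,.0 [0.4234 0.4223 0.4201] 0.0001633646191551679 17
[0.47520575 0.01386323 0.03631761] 1.7470527015046318 15.875
[ 0.47796483 -0.0765947  -1.5403045 ]
(array([ 0.47946114, -0.07719186, -1.55403763]), 6, np.float64(0.002379793956507224))
```

Run:
```python
from plan import *
base=0
for k in range(3):
    r,p,yaw,off=rows(-.0012,.027,.066,.03*k,.006); print(k,[ (float(a[0]),float(a[2]),float(a[4])) for a in r],"yaw",round(yaw,2),"e",p[1].round(4))
```

```text
0 [(-0.0, -6.0, -0.02), (-0.0, -12.0, -0.04), (-0.0, -18.0, -0.03), (0.0, -24.0, 0.03), (0.1, -30.0, 0.17)] yaw 1.82 e -0.0014
1 [(0.1, -6.0, 0.21), (0.3, -12.0, 0.48), (0.4, -18.0, 0.77), (0.5, -24.0, 1.06), (0.6, -30.0, 1.28)] yaw 0.54 e -0.0001
2 [(0.1, -6.0, 0.09), (0.0, -12.0, 0.09), (0.0, -18.0, 0.09), (0.0, -24.0, 0.09), (0.0, -30.0, 0.09)] yaw 0.45 e 0.0
```

```bash
python3 -m creep '[[0,0,-6,0,0,0,65],[0,0,-12,0,0,0,65],[0,0,-18,0,0,0,65],[0,0,-24,0,0,0,65],[0.1,0,-30,0,0.15,0,65]]'
python3 -m creep '[[0.1,0,-6,0,0.2,0,65],[0.3,0,-12,0,0.45,0,65],[0.4,0,-18,0,0.75,0,65],[0.5,0,-24,0,1,0,65],[0.6,0,-30,0,1.25,0,65]]'
python3 - <<'E'
from deck import *
from fit import *
goto(.478,-.0456,.0365,.45)
t=snap("top");s=snap("scene")
crop(t,(385,217),(60,40),6,"pics/g.png"); crop(s,(210,240),(80,60),5,"pics/g_s.png")
o=robot.get_obs(); th=o["ee_rot"][2]-np.pi/2
g=np.array([o["tool_pos"][0]+.0905*np.cos(th),o["tool_pos"][1]+.0905*np.sin(th),th]); print(g); print(netfit(1,g))
E
```

```text
time: 17.0
tool_pos: [0.4763, -0.0153, 0.0366]
ee_rot: [-1.571, -0.001, 0.028]
wrist_force: [0.2, 3.5, 0.2]
width: 0.0698
time: 17.62
tool_pos: [0.4777, -0.0452, 0.0365]
ee_rot: [-1.571, -0.0, 0.006]
wrist_force: [0.1, 3.4, 1.1]
width: 0.0699
now [ 0.4777 -0.0452  0.0365] yaw 0.35 t 17.625 F [0.09 3.37 1.13] w 0.0699
shift mm [ 0.3  0.  -0.4] rot [ 0.01 -0.1   0.02]
[ 0.4778525  -0.13650487 -1.56536535]
(array([ 0.48029261, -0.13700235, -1.56889832]), 6, np.float64(0.001703604671814584))
```

View pics/g.png

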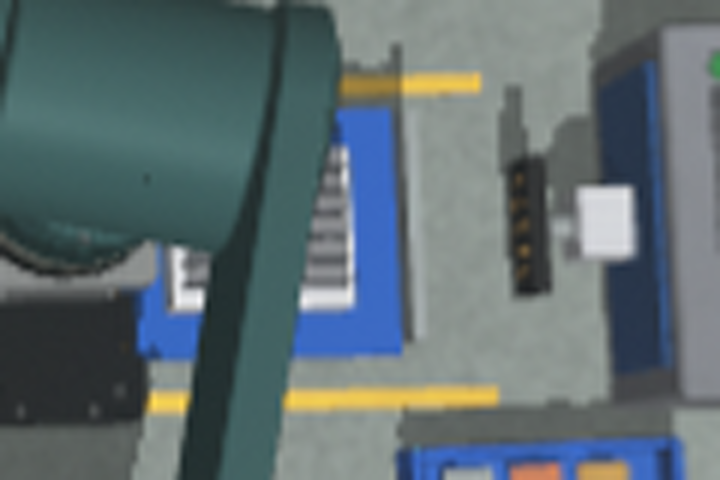

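View pics/g_s.png

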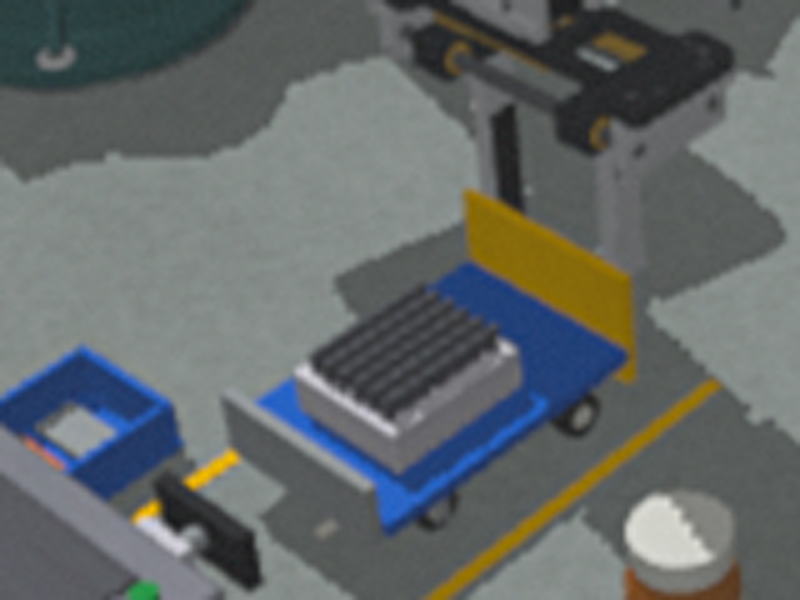

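Run:
```python
from deck import *
from scipy.optimize import least_squares
t=snap("top");s=snap("scene")
im=t["color"].astype(float); b=im[...,0]-im[...,2]
pts=[]
for c in list(range(351,357))+list(range(376,390)):
    v=b[:,c]; lo=v[238:240].mean(); hi=v[228:231].mean(); th=(lo+hi)/2
    for a in range(230,240):
        if v[a]>th>=v[a+1]: pts.append((c,a+(v[a]-th)/(v[a]-v[a+1]))); break
W=back(t,pts,.038)[:,:2]; p=np.polyfit(W[:,1],W[:,0],1); print("right edge hdg",-90-np.degrees(np.arctan(p[0])),np.polyval(p,[-.137]),(W[:,0]-np.polyval(p,W[:,1])).std(),len(W))
def fp(o,f,l): return [((a+.5)/f-.5+o[0],(b+.5)/f-.5+o[1]) for a,b in l]
cs=fp((130,180),5,[(466,189),(633,278),(225,396),(379,492),(634,380)])
Ps=[(-.081,-.055,.085),(-.081,.055,.085),(.085,-.05,.064),(.085,.05,.064),(-.078,.055,.02)]
r=least_squares(lambda q:(proj(s,body(q,Ps))-cs).ravel(),[.478,-.137,-1.56]); print(r.x.round(4),np.degrees(r.x[2]),r.fun.round(1))
# yellow lines remeasured in this scene at left
print("line px", proj(s,[(.5512,-.2,0),(.5498,0,0)]))
```

```text
right edge hdg -89.2159041265653 [0.4230924] 0.000587201876850456 20
[ 0.4816 -0.1357 -1.5316] -87.75248612871302 [ 0.4 -0.2  0.2 -1.  -0.2  0.7 -0.6  0.4  0.3 -0.1]
line px [[218.8240649  297.76432474]
 [276.76139806 253.048516  ]]
```

```bash
python3 -m creep '[[0,0,-6,0,0,0,65],[0,0,-12,0,0,0,65],[0,0,-18,0,0,0,65],[0,0,-23,0,0,0,65],[0,0,-27,0,0,0,65]]'
python3 -m creep '[[0,0,-2,0,0,0,65],[0,0,-4,0,0,0,65],[0,0,-6,0,0,0,65],[0,0,-8,0,0,0,65],[0,0,-10,0,0,0,65]]'
python3 - <<'E'
from h import *
t=snap("top");s=snap("scene"); goto(.478,-.0822,.0365,.4)
crop(t,(400,217),(45,35),8,"pics/i.png"); crop(s,(190,260),(65,50),6,"pics/i_s.png")
E
```

```text
time: 18.95
tool_pos: [0.4778, -0.0721, 0.0365]
ee_rot: [-1.571, -0.0, 0.006]
wrist_force: [1.2, 2.4, 1.5]
width: 0.0703
time: 19.58
tool_pos: [0.4778, -0.0819, 0.0365]
ee_rot: [-1.571, -0.0, 0.007]
wrist_force: [0.1, 2.9, 1.7]
width: 0.0698
now [ 0.4778 -0.0822  0.0365] yaw 0.36 t 19.675 F [0.49 2.68 0.3 ] w 0.0702
shift mm [ 0.2 -0.  -0. ] rot [ 0.03 -0.04  0.  ]
```

View pics/i.png

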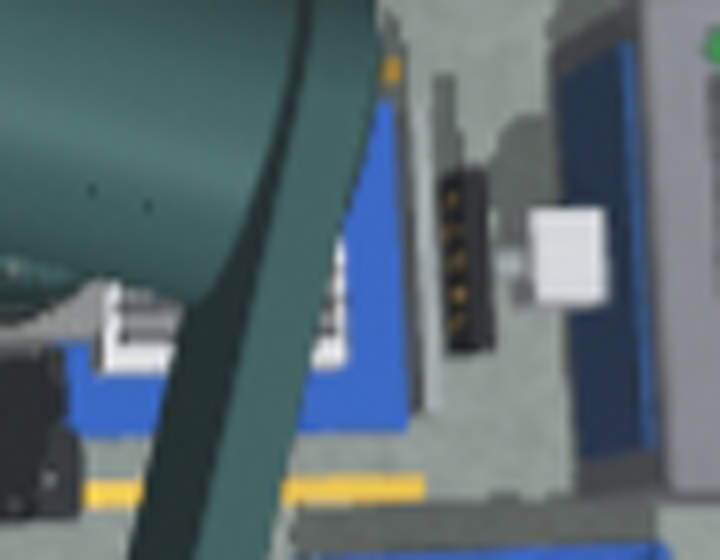

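View pics/i_s.png

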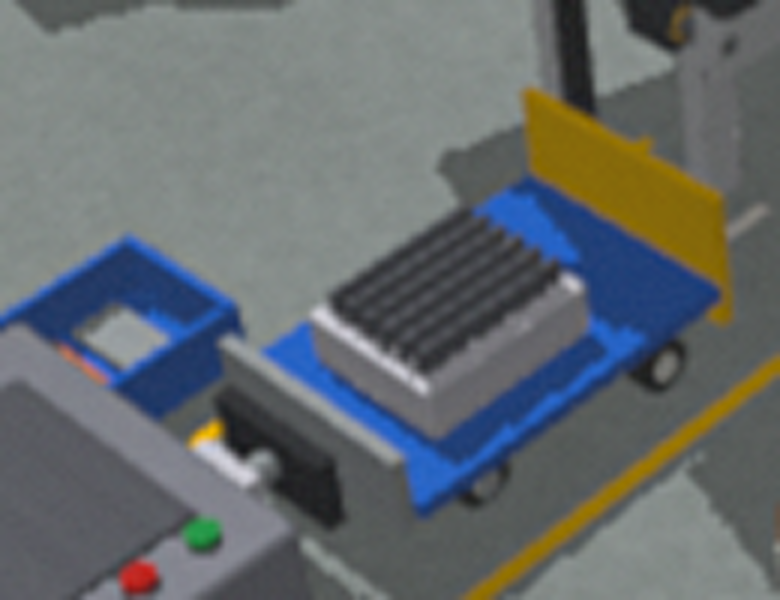

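The nose edge (top crop x about 432) is parallel to the head front (about 468), with roughly 9 mm to go. The two are centred within about 1–2 mm, so I'll creep in.

```bash
python3 -m creep '[[0,0,-1,0,0,0,65],[0,0,-2,0,0,0,65],[0,0,-3,0,0,0,65],[0,0,-4,0,0,0,65],[0,0,-5,0,0,0,65]]'
for i in 1; do python3 -m creep '[[0,0,-0.8,0,0,0,65],[0,0,-1.6,0,0,0,65]]'; done
python3 -m creep '[[0,0,-0.8,0,0,0,65],[0,0,-1.6,0,0,0,65]]'
```

```text
time: 20.3
tool_pos: [0.4778, -0.0869, 0.0365]
ee_rot: [-1.571, -0.0, 0.006]
wrist_force: [0.4, 3.6, 0.5]
width: 0.0697
time: 20.55
tool_pos: [0.4778, -0.0885, 0.0365]
ee_rot: [-1.571, -0.0, 0.006]
wrist_force: [1.3, 3.9, 1.2]
width: 0.0703
time: 20.8
tool_pos: [0.4778, -0.0901, 0.0365]
ee_rot: [-1.571, -0.0, 0.006]
wrist_force: [0.7, 2.8, 1.3]
width: 0.0702
```

```bash
python3 -m creep '[[0,0,-0.6,0,0,0,65],[0,0,-1.2,0,0,0,65]]'
python3 -m creep '[[0,0,-0.6,0,0,0,65],[0,0,-1.2,0,0,0,65]]'
```

```text
time: 21.05
tool_pos: [0.4779, -0.0913, 0.0365]
ee_rot: [-1.571, -0.0, 0.006]
wrist_force: [0.4, 3.4, 1.2]
width: 0.0698
time: 21.3
tool_pos: [0.4779, -0.0924, 0.0365]
ee_rot: [-1.571, -0.0, 0.006]
wrist_force: [-0.0, 3.6, 1.8]
width: 0.0702
```

```bash
cat > look.py <<'E'
from h import *
import sys
t=snap("top");s=snap("scene"); goto(.478,-.0822,.0365,.4)
a=cv2.resize(t["color"][195:245,395:440],None,fx=9,fy=9,interpolation=cv2.INTER_CUBIC)
b=cv2.resize(s["color"][260:305,170:210],None,fx=9,fy=9,interpolation=cv2.INTER_CUBIC)
h=max(a.shape[0],b.shape[0]); a=cv2.copyMakeBorder(a,0,h-a.shape[0],0,5,0); b=cv2.copyMakeBorder(b,0,h-b.shape[0],0,0,0)
cv2.imwrite(f"pics/{sys.argv[1]}.png",np.hstack([a,b])); np.savez(sys.argv[1],t=t["color"],s=s["color"])
E
python3 look.py j
```

```text
now [ 0.4778 -0.0925  0.0365] yaw 0.37 t 21.4 F [0.04 3.99 1.21] w 0.0696
shift mm [ 0.2 -0.  10.3] rot [ 0.01 -0.03  0.  ]
```

View pics/j.png

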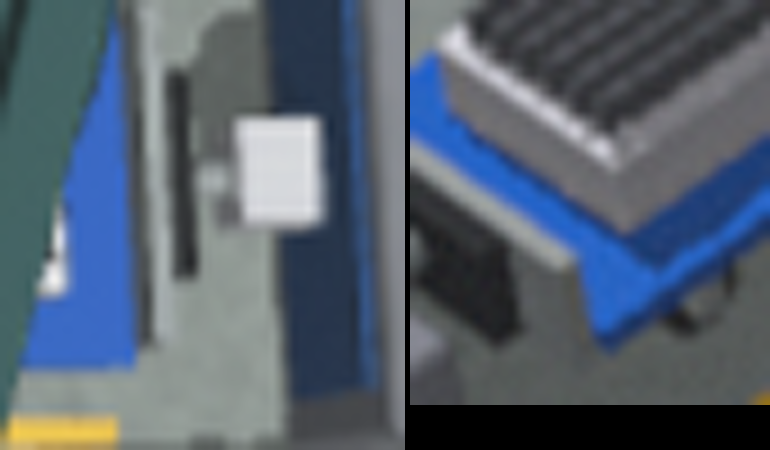

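```bash
for k in 1; do python3 -m creep '[[0,0,-0.5,0,0,0,65],[0,0,-1,0,0,0,65]]'; done | grep -E "pos|force"
python3 -m creep '[[0,0,-0.5,0,0,0,65],[0,0,-1,0,0,0,65]]' | grep -E "pos|force"
python3 -m creep '[[0,0,-0.5,0,0,0,65],[0,0,-1,0,0,0,65]]' | grep -E "pos|force"
```

```text
tool_pos: [0.4779, -0.0932, 0.0365]
wrist_force: [1.1, 4.0, 2.0]
tool_pos: [0.4779, -0.0942, 0.0365]
wrist_force: [0.7, 4.7, 2.4]
tool_pos: [0.4779, -0.095, 0.0365]
wrist_force: [0.4, 6.6, 2.8]
```

```bash
python3 -m creep '[[0,0,-0.3,0,0,0,65]]' | grep -E "pos|force"
python3 -m creep '[[0,0,-0.3,0,0,0,65]]' | grep -E "pos|force"
python3 look.py k
python3 - <<'E'
import numpy as np
from h import *
a=np.load("e.npy") # before contact
z=np.load("k.npz"); j=np.load("j.npz")
# head dark band columns: row-averaged darkness over rows 205..225
for n,im in(("e",a),("j",j["t"]),("k",z["t"])):
    g=im[203:224].astype(float).mean(2).mean(0); print(n,g[404:424].round(0))
E
```

```text
tool_pos: [0.4779, -0.0953, 0.0365]
wrist_force: [0.9, 5.4, 3.0]
tool_pos: [0.4778, -0.0955, 0.0365]
wrist_force: [0.4, 5.3, 1.4]
now [ 0.4779 -0.0955  0.0365] yaw 0.37 t 22.5 F [-0.22  6.53  2.51] w 0.07
shift mm [ 0.2 -0.  13.3] rot [-0.05 -0.03  0.  ]
e [147. 145. 146. 147. 140. 104.  63.  52.  53.  53.  56.  58.  95. 121.
 121. 116. 113. 133. 163. 170.]
j [110. 114. 119. 120. 114.  91.  82. 137. 164. 126.  70.  54.  87. 120.
 122. 117. 113. 134. 165. 172.]
k [105. 107. 111. 115. 119. 117.  94.  81. 124. 162. 140.  80.  54.  71.
 113. 117. 113. 134. 165. 172.]
```

View pics/k.png

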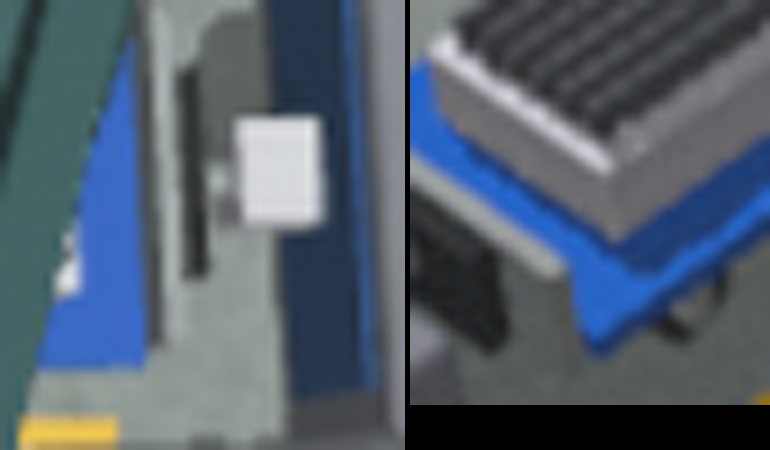

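Compression is about 3.6 mm: the head's rear edge shifted about 1.4–1.6 px in the top view, and the force is about 2–3 N over rolling. Releasing straight back now.

```bash
python3 -m creep '[[0,0,0.5,0,0,0,65],[0,0,1.5,0,0,0,65],[0,0,4,0,0,0,65],[0,0,10,0,0,0,65],[0,0,20,0,0,0,65]]' | grep -E "pos|force"
python3 -m creep '[[0,0,15,0,0,0,65],[0,0,35,0,0,0,65],[0,-20,60,0,0,0,65],[0,-60,90,0,0,0,65],[0,-100,120,0,0,0,65]]' | grep -E "pos|force"
python3 -m creep '[[0,-30,50,0,0,0,65],[0,-40,100,0,0,0,65],[0,-40,150,0,0,0,65],[0,-40,190,0,0,0,65],[0,-40,190,0,0,0,65]]' | grep -E "pos|force"
python3 look.py l
python3 - <<'E'
from deck import *
from fit import *
from scipy.optimize import least_squares
z=np.load("l.npz"); g=z["t"][203:224].astype(float).mean(2).mean(0); print(g[404:424].round(0))
t=snap("top");s=snap("scene")
crop(t,(385,217),(60,45),6,"pics/m.png"); crop(s,(200,260),(80,60),5,"pics/m_s.png")
print(netfit(2,(.479,-.186,-1.562)))
im=t["color"].astype(float); b=im[...,0]-im[...,2]
for r0,r1,sg in((228,240,1),):
    pts=[]
    for c in range(352,400):
        v=b[:,c]; lo=v[238:240].mean(); hi=v[227:231].mean(); th=(lo+hi)/2
        for a in range(229,240):
            if v[a]>th>=v[a+1]: pts.append((c,a+(v[a]-th)/(v[a]-v[a+1]))); break
    W=back(t,pts,.038)[:,:2]; p=np.polyfit(W[:,1],W[:,0],1); r=W[:,0]-np.polyval(p,W[:,1]); k=abs(r)<.0012; p=np.polyfit(W[k,1],W[k,0],1)
    print("right edge hdg",-90-np.degrees(np.arctan(p[0])),"centre x at -.186",np.polyval(p,-.186)+.0554,"axis",.4787+.046*.00785,r.std(),k.sum())
E
```

```text
tool_pos: [0.4775, -0.076, 0.0363]
wrist_force: [0.7, -0.2, -0.5]
tool_pos: [0.4763, 0.0457, 0.1372]
wrist_force: [0.8, -0.6, -0.1]
tool_pos: [0.4746, 0.2369, 0.176]
wrist_force: [-0.3, -0.3, -0.0]
now [0.4752 0.2342 0.1762] yaw 0.45 t 24.475 F [0.34 0.14 0.48] w 0.0703
shift mm [   0.4  140.  -316.3] rot [ 0.06  0.05 -0.03]
[127. 126. 126. 126. 126. 122.  98.  87. 133. 169. 142.  82.  58.  78.
 118. 122. 118. 139. 171. 177.]
(array([ 0.4794476 , -0.18596885, -1.55521293]), 16, np.float64(0.0019232287333573828))
right edge hdg -90.1245154999924 centre x at -.186 0.47873288583667645 axis 0.4790611 0.0012073191970346927 44
```

View pics/m.png

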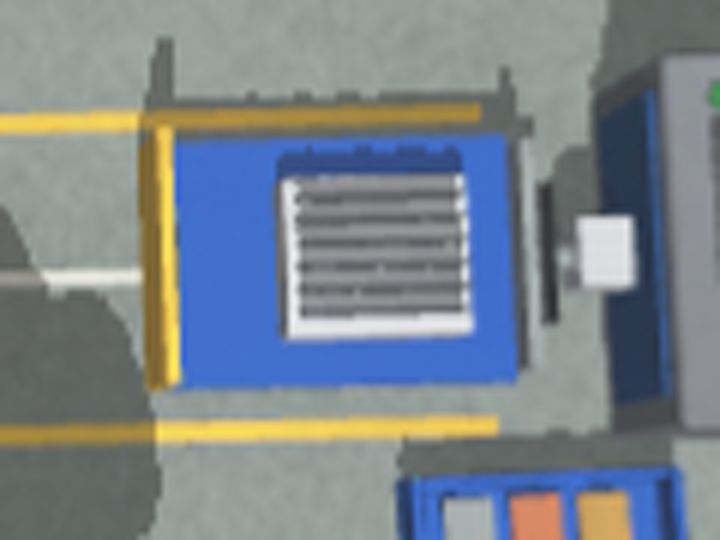

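View pics/m_s.png

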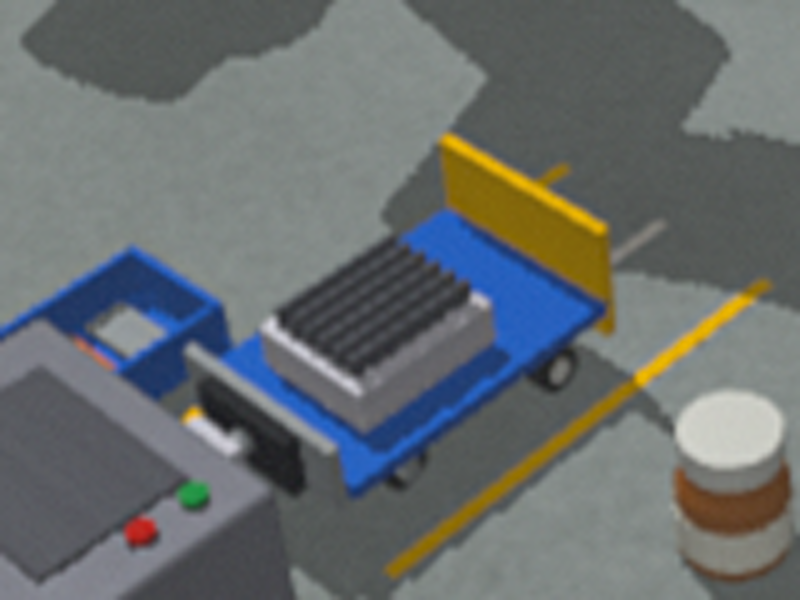

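The caddy stays pressed after release: the head's rear edge is still at column 417.25, against 415.8 uncompressed. It is centred within about 1 mm, and the jar and tray look unmoved. Handing in.

```bash
python3 -c "
from bench import robot
print(robot.close_job())"
```

```text
the job is handed in; nothing more can be done
None
```

The caddy is docked: its nose is pressed about 3.5 mm into the sprung head, and the job was handed in at about 25 s with the gripper well clear.

I pushed the small blue caddy with two fingers on its push plate. It went straight for about 63 mm so the castors could swing round, then through a gentle S-turn into the bay. The last stretch was straight and slow, into the head, and I then backed the fingers straight off.

**Last checks after release:**
- **Press:** the head's rear edge sat about 1.4 pixels back in the top view, roughly 3.5–4 mm. The push force just before release had risen about 2–3 N above rolling, which suggests 3–4 mm. It did not spring back.
- **Position:** the caddy's centre was within about 0.5 mm of the bay's centre line.
- **Surroundings:** the jar and tray look unmoved. The driver was untouched when I last saw it in passing; I did not check it again at the end.

**Where checks disagreed or fell short:**
- **Heading:** the deck edge read -90.1°, the neural-network fit -89.1° and the gripper -89.6° just before release. The target was -89.55°, so squareness is only known to about 0.5°.
- **Castors:** the left castor looked straight in the scene view. The right one was hidden, and I take it to be straight from the final straight roll of about 45 mm.

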